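# Vent the vacuum dry box and crack its lid

## Robot

A 6-joint arm with a two-finger parallel gripper is mounted at the origin on a cart in front of the work surface, level with it; the furniture and walls round the work are solid. World frame = base frame: x ahead of the robot, y to its left, z up, the work surface at z = 0. Lengths are in m, angles in rad, forces in N, time in s.
With the tool pointing down it reaches from about 0.4 to 0.925 m from the base axis. Payload 3.4 kg.
Tool frame: the origin (TCP) lies between the finger pads, 19 mm behind the fingertips; this is the grasp point; z points along the fingers, y is the line along which they close (so a half turn about z gives the same grasp; the last joint's range is limited). The gripper opens to 85 mm and grips with 20 to 120 N. Pads are 22 mm wide; open, the fingers measure 114 mm over their backs; the gripper's body (76 mm by 85 mm) begins 54 mm behind the grasp point. The pads swing forward as they close: fully open they stand 13 mm farther back than shut.
Start: joints at [-1.423, 0.307, 1.506, -0, 1.328, -0.073], TCP at [0.126, -0.561, 0.25] pointing down, gripper open.
Joint ranges: [-3.12, 3.12], [-1.05, 2.28], [0.14, 2.33], [-1.42, 4.57], [0.1, 2.73], [-2.68, 2.68]. Speed limits (rad/s): [2.57, 2.57, 3.14, 3.14, 3.14, 3.14].

## Interface

Orientations are given as [roll, pitch, yaw] about the fixed x, y, z axes, in that order (R = Rz(yaw) Ry(pitch) Rx(roll)).
In Python, from rig import robot, grab_frame, workorder gives the robot as it stands.
- The arm moves only by the tool drive_tool, never from a script. Its argument "moves" is one flat list of numbers, 4 for each row, row after row: the shift along the tool's x, y, z in cm, then the turn about the tool's z in degrees. In form: [dx, dy, dz, spin, dx, dy, dz, spin, ...]. A call has exactly 10 rows; each row is the pose to reach, as a shift and turn from the pose commanded when the call began, along the tool's axes at that moment; what a row does not reach only later rows make up. A row lasts 1/12 s, in which the tool goes at most 41.7 mm and 7.16 degrees, less where a joint would pass 70% of its speed; a pose out of reach is approached as far as the arm can. A call with a gripper value outside its range is refused whole. "grip" is the finger opening in cm, from 0 to 8.54, set as the call begins (left out, the last holds). The fingers move at their own pace and stop on an object; the grip force is fixed at half the most. Time passes only in rows, so rows that repeat a pose let the fingers close, or fill a call up. It gives the time, the measured TCP pose, the force, the opening and the grip force at its end, in the units of the state.
- robot.get_state(): the state, without advancing time (a new reading comes with each control period).
- grab_frame(name): name is "scene" or "side" or "wrist"; returns a dict with "image" (400x640x3 uint8, red, green, blue), "fx", "fy", "cx", "cy" (pixels), "k1" (the pictures are not rectified: a ray, as slopes to the right and down, at radius r is drawn at 1 + k1 r^2 times it, then the intrinsics apply), "world_from_camera" (4x4, takes a point from camera to world coordinates). Camera axes: x right, y down, z forward; pixel columns grow to the right and rows downward; lengths in m; the calibration is good to about 2 mm. A picture is of the moment at which its call begins. There is no depth.
- workorder.hand_in(): hands the job in; it is judged then, once.
The state is a dict: "t": time; "q": joint angles; "qvel": joint speeds; "joint_efforts": joint torques, N m; "position": TCP position; "tool_rot": TCP orientation; "contact_force": force on the tool from outside, world axes, zero at the start; "moment": the same for the moment, N m; "grip_width": finger opening in m; "gripper_force": force on a finger pad.
Only numpy, scipy, OpenCV 4.12 (cv2) and the standard library are available. Lean on these libraries where they do the work, as an engineer would, in place of code of your own. Each camera call takes 0.05 s, during which the arm holds its last target. There are 200 camera calls.

## Task

Open the vacuum dry box just a crack. First let the air in: unscrew the round vent cap on the valve head anticlockwise all the way to its stop, which also swings its locking lug off the lid, and leave it open. Then pull the clear lid up by its bow handle until the tight seal lets go, without letting it swing wide open, and finish still holding the lid steady and ajar, its front edge about 45 mm above the rim, everything round the box left where it lies.

Things in the scene. Friction and masses are not known exactly. Their poses are not given: they have to be found in the camera images.
- dry_box: vacuum dry box fixed to the bench, 170 mm deep (x), 272 wide (y), rim 80 high: left, an aluminium chamber 170 x 200 mm centred at y = +35 mm, boards in it, clear lid on it; right (y = -64 to -136 mm), a solid grey valve head, gauge on its front, vent cap on its top. Origin: centre of the underside; x points from the front (robot's side) to the hinges at the back, y left, z up.
- lid (a joint): lid angle about its back hinges, rad: 0 shut, grows as the front rises, stop 1.2; 0.27 is 45 mm at the front edge. Its press seal (a rubber bead under a sprung lip at the front) holds it: 14 to 20 N up at the handle to break, peak in the first 2 mm of rise; by 13 mm (0.08 rad) it snaps free, springs up a little, and only its weight (3 to 5 N at the handle) is left. Let go, it falls shut.
- lid_handle (a point): middle of the grip bar of the lid's steel bow handle: round bar 13 mm thick, straight for 90 mm along the box's y, axis 34 mm above the lid's top and 129 mm above the bench when shut, 60 mm in front of the box's centre. Pinch it from above, fingers closing along the box's x; it may turn in the grip as the lid tilts. Its axes are the box's, tilting with the lid.
- lid_hinge (a point): middle of the lid's hinge axis, which runs along the box's y: 92 mm behind the box's centre, 83 mm above the bench. The handle bar is 152 mm in front of it and 46 mm above it when shut. Opening is a positive turn about +y: the handle goes up, and a little back. The lid is a clear plate 176 x 206 x 12 mm, 0.45 to 0.7 kg, its top 95 mm above the bench when shut.
- vent_cap (a joint): angle of the vent cap, rad: 0 to 0.15 closed, as at the start; grows as it is unscrewed anticlockwise seen from above; stop at 2.4, open (over a third of a turn, normally two grasps). It needs about 0.25 N m throughout, stays where it is left and does not rise. Below 1.0 its lug lies over the lid's edge and bars the lid.
- vent_cap_grip (a point): on the vent cap's upright axis, 122 mm above the bench: put the TCP here. The cap: black, fluted, round, 44 mm across, 98 to 128 mm above the bench, on a brass neck, white pointer bar on top; 15 mm in front of the box's centre, 100 mm right of it. Under it a steel lug 16 mm wide reaches 46 mm from the axis, top at 101 mm, over the lid's edge (top 95 mm, 32 mm left of the axis).
- esd_brush: black ESD brush, 22 x 142 x 10 mm, lying in front of the dry box; origin under its middle, bristles and handle along y; a bystander
- driver_a: screwdriver with a red handle, 19 x 195 x 25 mm, lying along the left side of the dry box; origin under its middle, long along its own y; a bystander
- tape_blue: roll of tape lying flat right of the dry box, 60 mm across, 19 mm high; origin under its middle; a bystander
- tweezers_a: steel tweezers, 15 x 120 x 10 mm, lying near the front right corner of the dry box; origin under their middle, long along y; a bystander
- multimeter: hand meter lying flat farther right, 145 x 70 x 45 mm; origin under its middle, long along x; a bystander

How it is judged:
On the way, in this order (a step that is already met when the one before it is completed fails the run):
1. the vent cap is unscrewed to its stop (past 2.2 rad of 2.4) with the lid still down (value of joint vent_cap above 2.2 rad and value of joint lid below 0.05 rad), for 0.2 s.
2. the lid has come free of its seal (past 0.1 rad) (value of joint lid above 0.1 rad and value of joint vent_cap above 2 rad), for 0.2 s.
At the end, for the whole second after the job is handed in: The lid is held ajar by the gripper, still touching it with more than 1 N, at 0.16 to 0.40 rad (front edge about 28 to 70 mm above the rim), at rest (under 0.1 rad/s); the vent cap is still open (past 2.0 rad); the bystanders are within 30 mm of where they lay (value of joint lid between 0.16 and 0.4 rad and velocity of joint lid between -0.1 and 0.1 rad/s and contact force between the fingers and lid above 1 N and value of joint vent_cap above 2 rad and distance of each of esd_brush, driver_a, tape_blue, tweezers_a, multimeter from where it was at the start of the episode below 0.03 m); the arm keeps its last pose, push and grip.
It fails at once if the lid swings wide open (past 0.6 rad, about 100 mm at the front edge) (value of joint lid above 0.6 rad).
It fails at once if a bystander is knocked away (more than 30 mm) (distance of any of esd_brush, driver_a, tape_blue, tweezers_a, multimeter from where it was at the start of the episode above 0.03 m).
It also fails if it takes over 51 s, if anything falls off the work surface, if the arm or the gripper's body presses on something with over 40 N, if the wrist force passes 120 N, or if a joint passes its speed limit or range.

## Working session

There is one attempt and no reset: what is moved stays moved. The work goes in short steps, Python scripts to look and compute and a tool call to move; the robot and the scene stay as the last step left them, time stands still between calls to the robot, and variables do not carry over. Pictures are saved under pics/ and viewed, at most 10 in all, crops included, and the job is handed in when it is done.

Besides the shell and the picture viewer there is one more tool, called after "Emit:" as name(argument=value, ...) on one line, values as JSON. drive_tool: Moves the arm, as the interface text tells. Its arguments: {"type":"object","properties":{"moves":{"type":"array","items":{"type":"number"}},"grip":{"type":"number"}},"required":["moves"]}

```bash
mkdir -p pics; ls; python3 - <<'E'
from rig import robot, grab_frame
import cv2,numpy as np,pickle
F={}
for n in("scene","side","wrist"):
    f=grab_frame(n);F[n]=f;cv2.imwrite(f"pics/{n}0.png",f["image"][...,::-1])
    print(n,f["fx"],f["cx"],f["cy"],f["k1"],np.round(f["world_from_camera"],3).tolist())
pickle.dump(F,open("f0.pkl","wb"))
s=robot.get_state();print(s["t"],s["position"],s["tool_rot"])
E
```

```text
pics
scene 397.6585348521941 321.37435987234227 206.33672297828778 -0.015378890234504242 [[-0.925, -0.233, 0.3, 0.186], [-0.379, 0.61, -0.696, 0.661], [-0.02, -0.757, -0.653, 0.812], [0.0, 0.0, 0.0, 1.0]]
side 400.20046496228406 319.4534963226697 194.98442247302427 -0.05938221853955254 [[0.86, -0.205, 0.467, 0.044], [-0.51, -0.322, 0.798, -0.878], [-0.014, -0.924, -0.381, 0.496], [0.0, 0.0, 0.0, 1.0]]
wrist 318.84728507256125 322.19121655770437 200.08784744205758 -0.022212800452429828 [[0.219, -0.936, -0.277, 0.197], [-0.976, -0.211, -0.06, -0.545], [-0.002, 0.283, -0.959, 0.374], [0.0, 0.0, 0.0, 1.0]]
0.15 [ 0.12582795 -0.56054957  0.2492987 ] [-3.14000122e+00 -1.12359104e-04  2.20769063e-01]
```

View pics/scene0.png

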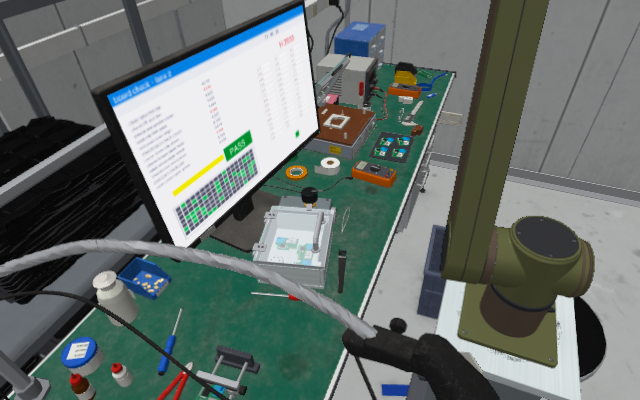

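View pics/side0.png

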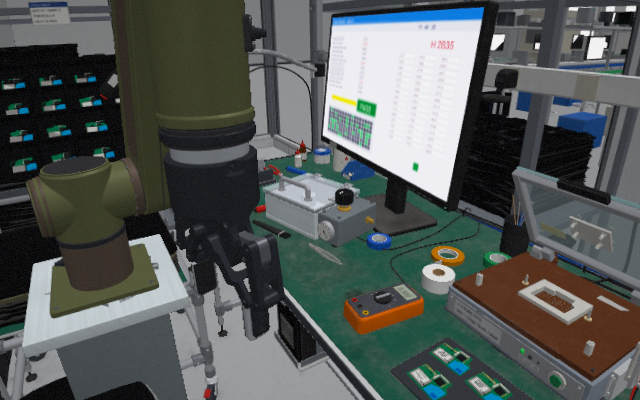

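The box is at about (290,245) in the scene view, with its black cap at (309,195). In the side view the cap is at (344,198). I'll enlarge both views to pick points.

```bash
cat > h.py <<'E'
import numpy as np,cv2
def ray(f,u,v):
    d=np.array([(u-f["cx"])/f["fx"],(v-f["cy"])/f["fy"]]);p=d.copy()
    for _ in range(10): p=d/(1+f["k1"]*(p@p))
    T=np.array(f["world_from_camera"]);r=T[:3,:3]@np.r_[p,1];return T[:3,3],r/np.linalg.norm(r)
def tri(*fuv):
    A=np.zeros((3,3));b=np.zeros(3);R=[ray(*x) for x in fuv]
    for o,r in R:
        P=np.eye(3)-np.outer(r,r);A+=P;b+=P@o
    x=np.linalg.solve(A,b);return x,[np.linalg.norm(np.cross(x-o,r)) for o,r in R]
def plane(f,u,v,z):
    o,r=ray(f,u,v);return o+r*(z-o[2])/r[2]
def proj(f,p):
    T=np.array(f["world_from_camera"]);c=T[:3,:3].T@(np.array(p)-T[:3,3]);s=c[:2]/c[2];s=s*(1+f["k1"]*(s@s))
    return np.array([s[0]*f["fx"]+f["cx"],s[1]*f["fy"]+f["cy"]])
E
python3 - <<'E'
import pickle,cv2,numpy as np
F=pickle.load(open("f0.pkl","rb"))
a=F["scene"]["image"][175:305,235:365,::-1];b=F["side"]["image"][160:260,250:383,::-1]
cv2.imwrite("pics/c0.png",np.hstack([cv2.resize(a,None,fx=3,fy=3,interpolation=2)[:390],cv2.copyMakeBorder(cv2.resize(b,None,fx=3,fy=3,interpolation=2),0,90,0,0,0)]))
E
```

```text
(no output)
```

View pics/c0.png

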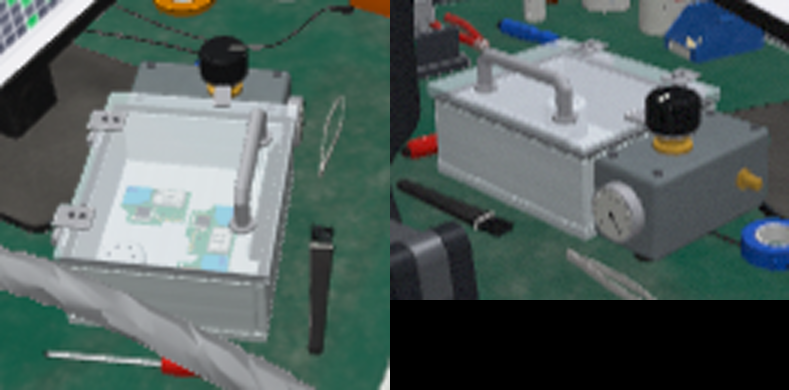

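The crop shows the cap at scene (309,196) and side (344,198). The bow handle's ends are at scene (321,212) and (316,243), and side (308,184) and (282,178).

```bash
python3 - <<'E'
import pickle;from h import *
F=pickle.load(open("f0.pkl","rb"));S,D=F["scene"],F["side"]
sc=lambda x,y:(S,x/3+235,y/3+175); sd=lambda x,y:(D,(x-390)/3+250,y/3+160)
for n,a,b in[("cap mid",(223,62),(673,113)),("bar R",(258,112),(568,76)),("bar L",(241,203),(485,54)),
 ("lid FR",(297,99),(585,152)),("lid FL",(270,275),(436,93)),("foot R",(264,140),(563,119)),("foot L",(243,228),(485,90)),("brushR",(321,228),(505,232)),("tweez R",(340,100),(655,298))]:
    x,e=tri(sc(*a),sd(*b));print(n,np.round(x,4),np.round(e,4))
# cap mask
for n,f,(u0,u1,v0,v1) in(("scene",S,(295,325,180,208)),("side",D,(330,358,185,212))):
    g=f["image"][v0:v1,u0:u1].max(2);m=(g<70).astype(np.uint8)
    k,l,st,c=cv2.connectedComponentsWithStats(m);i=1+st[1:,4].argmax();print(n,c[i]+[u0,v0],st[i]+[u0,v0,0,0,0])
E
```

```text
cap mid [ 0.5586 -0.1188  0.1095] [0.001 0.001]
bar R [ 0.4962 -0.0474  0.1298] [0.0046 0.0046]
bar L [0.4684 0.0548 0.1247] [0.0035 0.0035]
lid FR [ 0.4803 -0.1114  0.092 ] [0.0012 0.0012]
lid FL [0.4313 0.0853 0.0851] [0.0028 0.0028]
foot R [ 0.4909 -0.05    0.094 ] [0.0025 0.0025]
foot L [0.4672 0.0527 0.0919] [0.0016 0.0016]
brushR [ 0.4338 -0.0483  0.002 ] [0.0004 0.0004]
tweez R [ 0.4761 -0.2171  0.0092] [0.0021 0.0021]
scene [308.83842795 194.81659389] [298 187  20  17 229]
side [343.95785441 196.8467433 ] [335 189  19  17 261]
```

Emit:
drive_tool(moves=[31,-14.5,-5,0,31,-14.5,-5,0,31,-14.5,-5,0,31,-14.5,-5,0,31,-14.5,-5,0,31,-14.5,-5,0,31,-14.5,-5,0,31,-14.5,-5,0,49.5,-40.5,-5,0,49.5,-40.5,-5,0], grip=8.5)

```text
t: 0.98
position: [0.4222, -0.2818, 0.2987]
tool_rot: [3.141, -0.001, 0.221]
contact_force: [0.4, 0.4, -0.2]
grip_width: 0.085
gripper_force: 0.0
```

```bash
python3 - <<'E'
import pickle;from h import *
from rig import robot
F=pickle.load(open("f0.pkl","rb"));S,D=F["scene"],F["side"]
print(tri((S,185,247),(D,322,135)),tri((S,318,130),(D,452,200)))
s=robot.get_state();print(s["t"],s["position"],s["tool_rot"],s["q"])
R=np.array([.521,-.058,.30])-s["position"];a=s["tool_rot"][2];print(R[0]*np.cos(a)+R[1]*np.sin(a),R[0]*np.sin(a)-R[1]*np.cos(a),-R[2])
E
```

```text
(array([0.70257625, 0.22304228, 0.1802308 ]), [np.float64(0.001861210639979254), np.float64(0.001861210639979321)]) (array([ 0.64150115, -0.37553496,  0.17043103]), [np.float64(0.008414001498027884), np.float64(0.008414001498027778)])
0.9833 [ 0.42218087 -0.28181722  0.29874402] [ 3.14100761e+00 -7.22452900e-04  2.20877499e-01] [-6.71966969e-01  1.75868961e-01  1.56333803e+00  1.98592943e-04
  1.40147688e+00  6.77918693e-01]
0.14545357424367647 -0.19672983700755467 -0.001255981816597529
```

Emit:
drive_tool(moves=[11.5,-20.5,0,0,11.5,-20.5,0,0,11.5,-20.5,0,0,11.5,-20.5,0,0,11.5,-20.5,0,0,11.5,-20.5,0,0,11.5,-20.5,0,0,11.5,-20.5,0,0,11.5,-20.5,0,0,11.5,-20.5,0,0])

```text
t: 1.82
position: [0.4874, -0.0589, 0.2985]
tool_rot: [3.141, 0.001, 0.22]
contact_force: [-0.5, -0.6, -0.0]
grip_width: 0.0849
gripper_force: 0.0
```

```bash
python3 - <<'E'
import pickle;from h import *
from rig import robot,grab_frame
f=grab_frame("wrist");pickle.dump(f,open("w1.pkl","wb"));cv2.imwrite("pics/w1.png",f["image"][...,::-1])
s=robot.get_state();print(s["t"],s["position"],s["tool_rot"],s["q"])
for n,p in dict(cap=[.5586,-.1188,.128],bar=[.482,.003,.129],barR=[.493,-.041,.129],barL=[.471,.047,.129]).items(): print(n,proj(f,p).round(1))
E
```

```text
1.8667 [ 0.48743876 -0.05910171  0.2985189 ] [3.14130275e+00 5.62090383e-04 2.18925147e-01] [-2.06354798e-01  1.52446052e-01  1.59365154e+00 -5.03669120e-04
  1.39588750e+00  1.14560405e+00]
cap [404.1 125.2]
bar [256.9 177.7]
barR [305.  176.4]
barL [209.1 178.9]
```

View pics/w1.png

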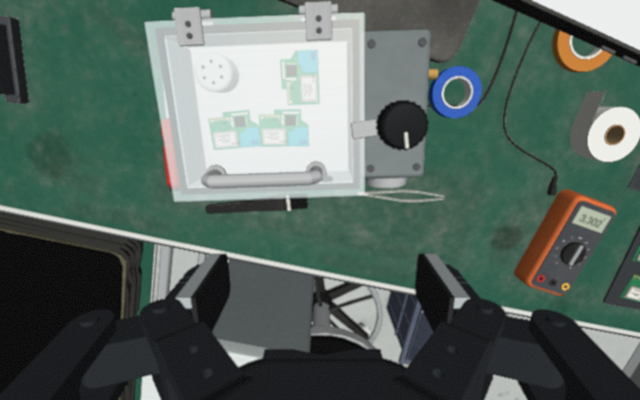

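The wrist view shows the cap top at (402,125), within 2 px of the prediction. The handle bar runs from about (208,182) to (324,176), the tweezers are at (404,196) and the brush is at (257,205).

```bash
python3 - <<'E'
import pickle;from h import *
f=pickle.load(open("w1.pkl","rb"));F=pickle.load(open("f0.pkl","rb"));S,D=F["scene"],F["side"]
im=f["image"];g=im.max(2)
m=(g[95:155,370:435]<75).astype(np.uint8);k,l,st,c=cv2.connectedComponentsWithStats(m);i=1+st[1:,4].argmax()
cn=cv2.findContours((l==i).astype(np.uint8),0,1)[0][0];(x,y),r=cv2.minEnclosingCircle(cn);print("cap",x+370,y+95,r,st[i])
p=plane(f,x+370,y+95,.113+.010);print(p, "r",r)
print(tri((S,308.84,194.8),(D,343.96,196.85)), tri((S,308.84,194.8),(D,343.96,196.85),(f,x+370,y+95)))
for z in(.113,):print("scene/side/wrist at z",plane(S,308.84,195.2,z),plane(D,343.96,197.3,z))
for u in(235,255,275,295): print(u,im[168:192,u].mean(1).astype(int).tolist())
E
```

```text
cap 402.2200012207031 124.5 26.016599655151367 [   7    6   52   49 1882]
[ 0.55882616 -0.11818296  0.123     ] r 26.016599655151367
(array([ 0.55893341, -0.11802157,  0.11213286]), [np.float64(6.590879884079727e-05), np.float64(6.590879884077644e-05)]) (array([ 0.55878423, -0.11946586,  0.11225923]), [np.float64(0.001147452574484334), np.float64(0.0008071290360901659), np.float64(0.001373788738184298)])
scene/side/wrist at z [ 0.5578343  -0.11549644  0.113     ] [ 0.55605601 -0.12219995  0.113     ]
235 [237, 235, 237, 237, 233, 212, 178, 173, 185, 190, 193, 194, 198, 195, 187, 177, 170, 152, 134, 135, 162, 177, 183, 184]
255 [237, 237, 236, 234, 221, 186, 171, 180, 191, 191, 196, 196, 197, 190, 181, 172, 159, 139, 133, 154, 176, 182, 183, 185]
275 [237, 238, 237, 230, 204, 174, 175, 187, 192, 194, 196, 196, 191, 185, 175, 162, 145, 133, 151, 174, 184, 183, 182, 191]
295 [237, 236, 230, 210, 177, 172, 184, 191, 193, 195, 199, 194, 189, 178, 168, 151, 135, 138, 162, 179, 183, 182, 187, 193]
```

Emit:
drive_tool(moves=[5.7,7.3,3,-56,5.7,7.3,6,-56,5.7,7.3,9,-56,5.7,7.3,12.5,-56,5.7,7.3,12.5,-56,5.7,7.3,12.5,-56,5.7,7.3,12.5,-56,5.7,7.3,12.5,-56,5.7,7.3,12.5,-56,5.7,7.3,12.5,-56])

```text
t: 2.7
position: [0.5591, -0.1179, 0.1736]
tool_rot: [-3.141, 0.0, 1.193]
contact_force: [1.3, 0.5, -0.2]
grip_width: 0.0848
gripper_force: 0.0
```

```bash
python3 - <<'E'
import pickle;from h import *
from rig import robot,grab_frame
s=robot.get_state();print(s["t"],s["position"],s["tool_rot"],s["q"],s["contact_force"])
R=np.array([.5588,-.1183,.122])-s["position"];a=s["tool_rot"][2];print(R[0]*np.cos(a)+R[1]*np.sin(a),R[0]*np.sin(a)-R[1]*np.cos(a),-R[2])
f=grab_frame("side");im=f["image"][110:260,250:450,::-1];cv2.imwrite("pics/s2.png",cv2.resize(im,None,fx=3,fy=3))
E
```

```text
2.7 [ 0.5591316  -0.11792236  0.17357708] [-3.14143538e+00  1.82627208e-04  1.19319538e+00] [-2.81670406e-01  3.69643471e-01  1.61928909e+00 -1.82427205e-04
  1.15283414e+00  9.60046133e-02] [ 1.33214116  0.53182207 -0.2187558 ]
-0.0004732919724145036 -0.00016900990546768818 0.051577076444618286
```

View pics/s2.png

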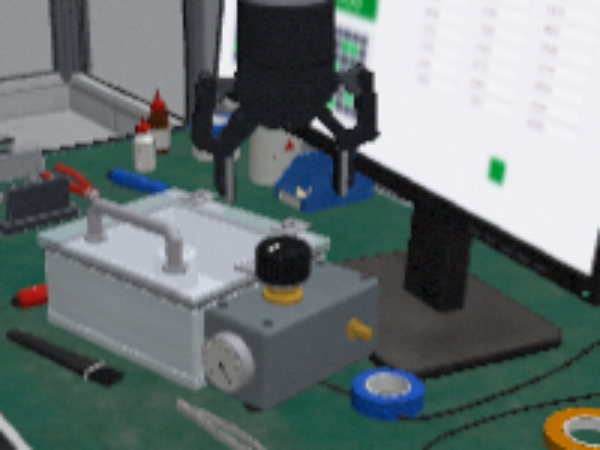

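The open fingers at crop x = 228 and 343 sit centred over the cap at x = 283, well clear of the monitor. Next I'll go down and close.

Emit:
drive_tool(moves=[0,0,2,0,0,0,4,0,0,0,5.2,0,0,0,5.2,0,0,0,5.2,0,0,0,5.2,0,0,0,5.2,0,0,0,5.2,0,0,0,5.2,0,0,0,5.2,0])

```text
t: 3.58
position: [0.5597, -0.1166, 0.1223]
tool_rot: [3.14, -0.0, 1.198]
contact_force: [0.1, -0.2, -0.2]
grip_width: 0.0852
gripper_force: 0.0
```

Emit:
drive_tool(moves=[0,0,0,0,0,0,0,0,0,0,0,0,0,0,0,0,0,0,0,0,0,0,0,0,0,0,0,0,0,0,0,0,0,0,0,0,0,0,0,0], grip=3.5)

```text
t: 4.42
position: [0.5589, -0.1163, 0.122]
tool_rot: [-3.141, -0.0, 1.198]
contact_force: [-1.7, 0.6, 5.7]
grip_width: 0.0424
gripper_force: 61.0
```

Emit:
drive_tool(moves=[0,0,0,-6,0,0,0,-12,0,0,0,-18,0,0,0,-24,0,0,0,-30,0,0,0,-36,0,0,0,-42,0,0,0,-48,0,0,0,-54,0,0,0,-60])

```text
t: 5.25
position: [0.5554, -0.1168, 0.122]
tool_rot: [-3.136, -0.004, 2.25]
contact_force: [-11.0, -2.1, 11.6]
grip_width: 0.0424
gripper_force: 62.0
```

Emit:
drive_tool(moves=[0,0,0,-6,0,0,0,-12,0,0,0,-18,0,0,0,-24,0,0,0,-30,0,0,0,-36,0,0,0,-42,0,0,0,-48,0,0,0,-54,0,0,0,-60])

```text
t: 6.08
position: [0.554, -0.12, 0.122]
tool_rot: [-3.138, -0.011, -2.984]
contact_force: [-14.4, -12.9, 11.4]
grip_width: 0.042
gripper_force: 61.9
```

```bash
python3 - <<'E'
from rig import robot
s=robot.get_state();print(s["t"],s["tool_rot"],s["q"],s["moment"],s["joint_efforts"])
E
```

```text
6.0833 [-3.13753738 -0.01055503 -2.98448443] [-0.28263214  0.42426257  1.68338125 -0.00945521  1.0417929  -2.00575425] [-1.94753037  2.13457702 -0.31063094] [  8.92267138 -41.94283247 -22.98358798   4.66493636  -3.46918836
   1.02832954]
```

Emit:
drive_tool(moves=[0.1,-0.1,0,-4,0.2,-0.1,0,-8,0.3,-0.1,0,-12,0.3,-0.1,0,-15,0.3,-0.1,0,-18,0.3,-0.1,0,-20,0.3,-0.1,0,-22,0.3,-0.1,0,-22,0.3,-0.1,0,-22,0.3,-0.1,0,-22])

```text
t: 6.92
position: [0.5575, -0.1195, 0.1221]
tool_rot: [-3.139, 0.001, -2.609]
contact_force: [0.4, -5.3, 1.1]
grip_width: 0.0419
gripper_force: 62.9
```

```bash
python3 - <<'E'
from rig import robot,grab_frame
import cv2
s=robot.get_state();print(s["t"],s["tool_rot"],s["q"],s["moment"],s["joint_efforts"])
E
```

```text
6.9167 [-3.13879608e+00  7.97477863e-04 -2.60934529e+00] [-2.84317598e-01  4.23516913e-01  1.68442148e+00 -1.55469579e-03
  1.03107060e+00 -2.38656293e+00] [-0.7819933  -0.05358147 -1.08805523] [  4.19417471 -46.79198027 -18.42533827   1.02106422   0.60067568
  -1.05748583]
```

Emit:
drive_tool(moves=[0,0,0,0,0,0,0,0,0,0,0,0,0,0,0,0,0,0,0,0,0,0,0,0,0,0,-2,0,0,0,-5,0,0,0,-9,0,0,0,-13,0], grip=8.5)

```text
t: 7.75
position: [0.5556, -0.1176, 0.252]
tool_rot: [3.139, -0.002, -2.606]
contact_force: [1.3, -0.5, 0.7]
grip_width: 0.0849
gripper_force: 0.0
```

Emit:
drive_tool(moves=[0.5,13.8,-3,7,0.5,13.8,-3,14,0.5,13.8,-3,21,0.5,13.8,-3,28,0.5,13.8,-3,35,0.5,13.8,-3,42,0.5,13.8,-3,49,0.5,13.8,-3,56,0.5,13.8,-3,63,0.5,13.8,-3,70])

```text
t: 8.58
position: [0.4817, -0.0016, 0.2817]
tool_rot: [3.142, -0.0, 2.449]
contact_force: [0.5, -0.9, 0.1]
grip_width: 0.0847
gripper_force: 0.0
```

Emit:
drive_tool(moves=[0,0,0,7,0,0,0,14,0,0,0,21,0,0,0,28,0,0,0,36,0,0,0,36,0,0,0,36,0,0,0,36,0,0,0,36,0,0,0,36])

```text
t: 9.42
position: [0.4819, -0.0018, 0.2817]
tool_rot: [3.142, -0.0, 1.828]
contact_force: [-0.9, -1.0, 0.0]
grip_width: 0.0849
gripper_force: 0.0
```

```bash
python3 - <<'E'
import pickle;from h import *
from rig import robot,grab_frame
f=grab_frame("wrist");pickle.dump(f,open("w2.pkl","wb"));cv2.imwrite("pics/w2.png",f["image"][...,::-1])
s=robot.get_state();print(s["t"],s["position"],s["tool_rot"],s["contact_force"])
for n,p in dict(cap=[.5588,-.1183,.128],bar=[.482,.003,.129],barR=[.493,-.041,.129],barL=[.471,.047,.129]).items(): print(n,proj(f,p).round(1))
E
```

```text
9.4667 [ 0.48193378 -0.00183     0.28163948] [-3.14158265e+00 -9.07644917e-07  1.82762088e+00] [-0.48670403 -0.1826362   0.59896641]
cap [365. 315.]
bar [322.5 184.8]
barR [321.9 232. ]
barL [323.2 133.1]
```

View pics/w2.png

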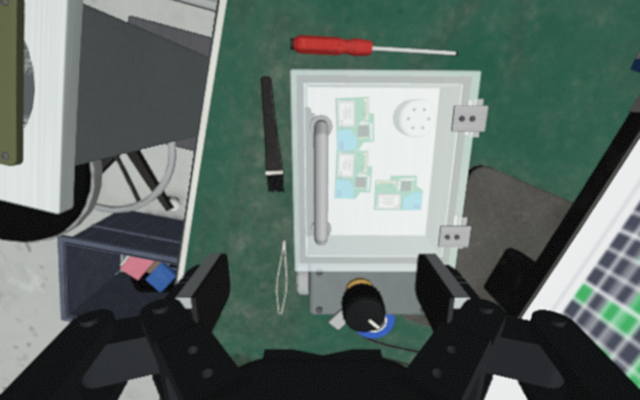

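The lug (337,322) now points front-right and the pointer has turned to (377,325), which fits about 2.4 rad. The bar runs vertically in the picture from (320,122) to (321,240).

```bash
python3 - <<'E'
import pickle;from h import *
f=pickle.load(open("w2.pkl","rb"));w=pickle.load(open("w1.pkl","rb"))
im=f["image"].mean(2)
for v in(150,165,180,195,210): print(v,im[v,305:337].astype(int).tolist())
T=np.array(f["world_from_camera"])
def mid(v):
    r=im[v,305:337]; ok=r<205; k,l,st,c=cv2.connectedComponentsWithStats(ok.astype(np.uint8)[None]); i=1+st[1:,4].argmax(); return 305+c[i][0],st[i][2]
P=[];
for v in(150,165,180,195,210):
    u,wd=mid(v);p=plane(f,u,v,.129);P.append(p);print(v,u,wd,p.round(4))
# bow ends across the two wrist views
print(tri((f,320.5,118),(w,207,182)),tri((f,321.5,242),(w,325,177)))
# bar line height: plane of view-1 centreline against view-2 ray
o,r1=ray(w,235,180.3);_,r2=ray(w,295,177.8);n=np.cross(r1,r2)
u,_=mid(180);o2,r=ray(f,u,180);t=n@(o-o2)/(n@r);print("bar pt",o2+t*r)
E
```

```text
150 [204, 189, 182, 181, 182, 182, 181, 177, 156, 123, 123, 145, 159, 170, 175, 181, 186, 192, 193, 190, 184, 176, 175, 205, 231, 238, 237, 237, 237, 236, 232, 220]
165 [209, 193, 181, 181, 180, 181, 182, 178, 155, 121, 121, 144, 158, 168, 175, 183, 189, 193, 193, 189, 186, 177, 179, 208, 233, 237, 236, 237, 237, 232, 221, 205]
180 [204, 193, 181, 179, 182, 181, 181, 178, 154, 121, 121, 143, 159, 168, 176, 182, 189, 194, 194, 189, 183, 177, 175, 206, 231, 237, 237, 236, 234, 228, 213, 207]
195 [199, 194, 184, 179, 181, 181, 181, 176, 154, 120, 121, 143, 158, 167, 175, 182, 189, 193, 192, 189, 181, 177, 180, 212, 232, 237, 236, 234, 229, 218, 209, 207]
210 [195, 192, 183, 180, 181, 179, 179, 176, 156, 126, 122, 140, 158, 168, 176, 182, 189, 192, 192, 188, 183, 174, 175, 209, 231, 236, 235, 236, 234, 235, 235, 234]
150 316.0 23 [0.4686 0.0315 0.129 ]
165 316.5 22 [0.4723 0.0189 0.129 ]
180 316.0 23 [0.4753 0.0057 0.129 ]
195 316.0 23 [ 0.4787 -0.0077  0.129 ]
210 316.0 23 [ 0.4823 -0.0215  0.129 ]
(array([0.46374497, 0.05612691, 0.11050299]), [np.float64(0.0026065392809911233), np.float64(0.0026065392809912274)]) (array([ 0.49518977, -0.05884624,  0.11424951]), [np.float64(0.0022350602856015893), np.float64(0.0022350602856015677)])
bar pt [0.47607841 0.00099175 0.10799509]
```

```bash
python3 - <<'E'
import pickle;from h import *
f=pickle.load(open("w2.pkl","rb"));w=pickle.load(open("w1.pkl","rb"))
o,r1=ray(w,235,180.5);_,r2=ray(w,295,177.8);n=np.cross(r1,r2)
o2,r=ray(f,320.6,180);t=n@(o-o2)/(n@r);print("bar pt",o2+t*r)
a,b=plane(f,320.6,150,.129),plane(f,320.6,210,.129);print(a,b,"yaw",np.degrees(np.arctan2(a[0]-b[0],a[1]-b[1])))
m=plane(f,320.6,180,.129);p=np.array([.4819,-.0018]);ya=1.8276
R=m[:2]-p;print(m,"tool dx,dy",R@[np.cos(ya),np.sin(ya)],R@[np.sin(ya),-np.cos(ya)])
c=[.5588,-.1183];y=np.radians(14.3);print("text bar",c+np.array([[np.cos(y),-np.sin(y)],[np.sin(y),np.cos(y)]])@[-.045,.135])
E
```

```text
bar pt [0.47920377 0.00686081 0.12944211]
[0.47249836 0.03250069 0.129     ] [ 0.48632659 -0.02039541  0.129     ] yaw -14.65053629484551
[0.47922708 0.0067629  0.129     ] tool dx,dy 0.008960986839116987 -0.0004103686436587022
text bar [0.48184943 0.00140217]
```

Emit:
drive_tool(moves=[0.4,0,3,0,0.4,0,6,0,0.4,0,9,0,0.4,0,11.5,0,0.4,0,13.5,0,0.4,0,15.2,0,0.4,0,15.2,0,0.4,0,15.2,0,0.4,0,15.2,0,0.4,0,15.2,0])

```text
t: 10.3
position: [0.4822, 0.0019, 0.131]
tool_rot: [3.139, 0.001, 1.827]
contact_force: [-0.0, -0.5, 0.8]
grip_width: 0.085
gripper_force: 0.0
```

Emit:
drive_tool(moves=[0,0,0,0,0,0,0,0,0,0,0,0,0,0,0,0,0,0,0,0,0,0,0,0,0,0,0,0,0,0,0,0,0,0,0,0,0,0,0,0], grip=0.5)

```text
t: 11.13
position: [0.4795, 0.0017, 0.1299]
tool_rot: [-3.139, 0.0, 1.827]
contact_force: [-3.5, -0.7, 5.4]
grip_width: 0.0107
gripper_force: 58.4
```

Emit:
drive_tool(moves=[0,0,-0.1,0,0,0.1,-0.2,0,0,0.1,-0.3,0,0,0.15,-0.4,0,0,0.2,-0.5,0,0,0.2,-0.6,0,0,0.25,-0.7,0,0,0.3,-0.9,0,0,0.35,-1.0,0,0,0.4,-1.2,0])

```text
t: 11.97
position: [0.4799, 0.0021, 0.1329]
tool_rot: [-3.127, -0.003, 1.827]
contact_force: [5.8, -7.5, -46.2]
grip_width: 0.0108
gripper_force: 61.3
```

Emit:
drive_tool(moves=[0,0,0,0,0,0.1,-0.2,0,0,0.2,-0.4,0,0,0.25,-0.6,0,0,0.25,-0.6,0,0,0.25,-0.6,0,0,0.25,-0.6,0,0,0.25,-0.6,0,0,0.25,-0.6,0,0,0.25,-0.6,0])

```text
t: 12.8
position: [0.4848, 0.0034, 0.1467]
tool_rot: [-3.136, -0.001, 1.827]
contact_force: [-3.9, -3.7, -5.7]
grip_width: 0.0107
gripper_force: 64.9
```

Emit:
drive_tool(moves=[0,0.15,-0.3,0,0,0.3,-0.6,0,0,0.45,-0.9,0,0,0.6,-1.2,0,0,0.8,-1.5,0,0,1.0,-1.8,0,0,1.1,-2.1,0,0,1.1,-2.1,0,0,1.1,-2.1,0,0,1.1,-2.1,0])

```text
t: 13.63
position: [0.4951, 0.006, 0.1683]
tool_rot: [-3.136, -0.001, 1.827]
contact_force: [-6.6, -5.2, -1.4]
grip_width: 0.0107
gripper_force: 63.7
```

Emit:
drive_tool(moves=[0,0,0,0,0,0,0,0,0,0,0,0,0,0,0,0,0,0,0,0,0,0,0,0,0,0,0,0,0,0,0,0,0,0,0,0,0,0,0,0])

```text
t: 14.47
position: [0.495, 0.006, 0.1682]
tool_rot: [-3.135, -0.001, 1.827]
contact_force: [-6.5, -4.7, -1.6]
grip_width: 0.0106
gripper_force: 63.7
```

```bash
python3 - <<'E'
from rig import robot,grab_frame
import cv2,numpy as np
a=grab_frame("side")["image"][110:260,230:430,::-1];b=grab_frame("scene")["image"][170:310,230:375,::-1]
cv2.imwrite("pics/e.png",np.vstack([cv2.resize(a,(400,300)),cv2.resize(b,(400,290))]))
s=robot.get_state();print(s["t"],s["position"],s["tool_rot"],s["contact_force"],s["qvel"])
E
```

```text
14.5667 [0.4949852  0.0059743  0.16822272] [-3.13543303e+00 -6.19650916e-04  1.82685570e+00] [-6.44204042 -3.83417225 -1.45399113] [-0.00157084 -0.00120938  0.00074476 -0.00185768  0.00035055  0.00029039]
```

View pics/e.png

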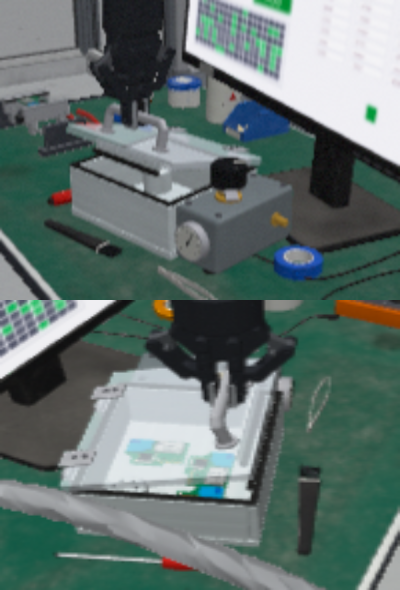

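The lid's front edge is up (crop 75–165, 130–180) and the gripper still holds the bar. The arm is at rest, the bar has risen 38 mm (about 0.27 rad), and the bystanders haven't moved.

```bash
python3 -c "
from rig import workorder
print(workorder.hand_in())"
```

```text
the job is handed in; nothing more can be done
None
```

The vent cap is unscrewed to its stop, the lid is off its seal and held still at about 0.27 rad (front edge about 45 mm up), no bystander looks moved in the last pictures, and the job was handed in at about 14.6 s; no verdict came back.

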